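# Refit the radiator handwheel on its splined spindle and hold it home

### The job

The fluted white handwheel has come off the radiator valve: pick it up, turn it until its cross-shaped bore meshes with the cross-shaped spindle, and slide it straight down until it is fully home against the valve's spring collar. Finish while still gripping the wheel and pressing it down, so that I can do up the grub screw: do not let go. Leave the other things on the shelf where they are.

Things in the scene. Friction and masses are not known exactly. Their poses are not given: they have to be found in the camera images.
- wheel: Handwheel, white plastic, 60 mm tall, about 90 g, loose, standing upright, bore down. Origin: centre of its underside; z up its axis. Fluted round skirt 58 mm across, z = 0 to 28 mm; above it a straight grip bar 46 mm long (along its x), 14 mm thick (along its y), z = 28 to 60 mm.
- bore (a point): Mouth of the wheel's bore, at wheel's origin and with its axes. Blind cross-shaped bore, open downward, 22 mm deep: two crossed slots along x and y, each 9.4 mm wide and 26.5 mm long; it meshes at any of four quarter turns, with about 1.2 mm clearance all round.
- valve: Radiator valve, fixed, at left or right, yaw within 45 degrees. Origin: centre of its round steel flange (72 mm across) on the shelf surface; z up. Brass body, at most 53 mm across; a copper pipe leaves along its +x to 73 mm from the axis, at most 28 mm high. With the wheel fully home the wheel's underside is at z = 40 mm.
- spindle_top (a point): Centre of the top of the valve's brass spindle, 62 mm above the shelf, axes as valve. The spindle is a cross of two splines along its x and y, each 24 mm long and 7 mm thick, square-ended. It does not turn. Fully home, the bore's roof rests on this top: a hard stop.
- collar (a joint): Travel (m) of the spring collar, a dark steel disc 42 mm across round the spindle's foot: 0 when up (its top 46 mm above the shelf, 16 mm below the spindle top), 0.006 when the wheel's underside has pushed it fully home. Spring: 4 N at 0, 10 N at 0.006, so the wheel's own weight does not move it.
- vase: Bystander: cream ceramic vase, 200 mm tall, 108 mm across, standing empty towards the left of the shelf. Origin: centre of its foot.
- memo_holder: Bystander: steel spring clip memo holder, 120 mm tall, on a 60 mm round foot. Origin: centre of its underside.
- lead_reel: Bystander: red plastic dog lead reel case lying flat, 104 mm disc, 37 mm high, with a loop handle out to 115 mm along its -x. Origin: under the disc's centre.
- whistle: Bystander: chrome whistle, about 52 x 19 x 20 mm, lying in the middle of the shelf. Origin: under its round chamber.
- coin_box: Bystander: oak coin box, 96 x 116 x 70 mm. Origin: centre of its underside.
- valve_cap: Bystander: smooth plain white valve cap, 34 mm across, 31 mm high, no grip bar and no flutes, in the middle of the shelf. Origin: centre of its underside.
- driver: Bystander: small screwdriver, 150 mm long, lying towards the right of the shelf. Origin: under its middle, handle along -x.

How it is judged:
By the outcome, as a careful person would: the job done as asked, in the order asked, and still so for the second after the job is handed in, while the arm keeps its last pose, push and grip.
It also fails if it takes over 38 s, if anything falls off the work surface, if the arm or the gripper's body presses on something with over 40 N, if the wrist force passes 120 N, or if a joint passes its speed limit or range.

### The arm

A 6-joint arm with a two-finger parallel gripper is mounted at the origin on the work surface. World frame = base frame: x ahead of the robot, y to its left, z up, the work surface at z = 0. Lengths are in mm, angles in degrees, forces in N, time in s.
With the tool pointing down it reaches from about 300 to 850 mm from the base axis. Payload 4.2 kg.
Tool frame: the origin (TCP) lies at the very end of the fingers, on their centre line; the grasp point (between the pads) lies 19 mm behind it (env.grasp_offset is the distance from the TCP to the grasp point, in mm); z points along the fingers, y is the line along which they close (so a half turn about z gives the same grasp; the last joint's range is limited). The gripper opens to 91 mm and grips with 3 to 60 N. Pads are 32 mm wide; open, the fingers measure 118 mm over their backs; the gripper's body (76 mm by 178 mm) begins 60 mm behind the grasp point.
Start: joints at [63.942, 18.312, 89.639, -0, 72.044, -1.146], TCP at [242.211, 521.514, 213.976] pointing down, gripper open.
Joint ranges: [-177.97, 177.97], [-48.28, 115.42], [12.27, 149.76], [-77.06, 257.06], [2.81, 150.46], [-146.56, 146.56]. Speed limits (degrees/s): [147.25, 147.25, 180, 180, 180, 180].

### API

Orientations are given as [roll, pitch, yaw] about the fixed x, y, z axes, in that order (R = Rz(yaw) Ry(pitch) Rx(roll)).
In Python, from workcell import env gives the robot as it stands. The module is installed in compiled form; this text tells all that it offers.
- The arm moves only by the tool send_rows, never from a script. Its argument "motion" is a list of rows, each an object of numbers: "tx", "ty", "tz": the shift along the tool's x, y, z in units of 500 mm (1.0 is 500 mm); "rx", "ry", "rz": the turn, a rotation vector about the tool's x, y, z in units of 30 degrees (1.0 is 30 degrees); "gripper": the closure, from -1 (fully open) to 1 (shut). In form: [{"tx": .., "ty": .., "tz": .., "rx": .., "ry": .., "rz": .., "gripper": ..}, ...]. A call has 1 to 12 rows; each row shifts and turns the commanded pose from where the row before left it, along the tool's axes as they then stand; what a row does not reach is not made up. A row lasts 1/8 s, in which the tool goes at most 62.5 mm and 10.7 degrees, less where a joint would pass 70% of its speed; a pose out of reach is approached as far as the arm can. A call with a number of a shift or a turn outside -1 to 1 is refused whole. A call with a gripper value outside its range is refused whole. The fingers move at their own pace and stop on an object; "grip_force" is the grip in N (left out, the last holds). Time passes only in rows, so rows that do not move let the fingers close. It gives the time, the measured TCP pose, the force, the opening and the grip force at its end, in the units of the state.
- env.state(): the state, without advancing time (a new reading comes with each control period).
- env.grab_frame(name): name is "side" or "top" or "wrist"; returns a dict with "frame" (384x512x3 uint8, red, green, blue), "vertical_fov" (degrees; the focal length in pixels is half the picture's height over the tangent of half this angle, whatever the lens; pixels are square), "cx", "cy" (the principal point, pixels), "rvec" (rotation vector, rad) and "tvec" (3), from world to camera coordinates, as OpenCV has them; the wrist camera has in their place "T_tool_cam" (4x4, takes a point from camera to tool coordinates, whose origin is the TCP and whose axes are the flange's). Camera axes: x right, y down, z forward; pixel columns grow to the right and rows downward; lengths in mm; the calibration is good to about 2 mm. A picture is of the moment at which its call begins: read the wrist's pose just before it. There is no depth.
- env.job_done(): hands the job in; it is judged then, once.
The state is a dict: "time_s": time; "qpos": joint angles; "qvel": joint speeds; "effort": joint torques, N m; "ee_pos": TCP position; "ee_rot": TCP orientation; "force": force on the tool from outside, world axes, zero at the start; "torque": the same for the moment, N m; "gripper_width": finger opening in mm; "gripper_force": force on a finger pad.
Only numpy, scipy, OpenCV 4.12 (cv2) and the standard library are available. Lean on these libraries where they do the work, as an engineer would, in place of code of your own. Each camera call takes 0.05 s, during which the arm holds its last target. There are 200 camera calls.

## Working session

There is one attempt and no reset: what is moved stays moved. The work goes in short steps, Python scripts to look and compute and a tool call to move; the robot and the scene stay as the last step left them, time stands still between calls to the robot, and variables do not carry over. Pictures are saved under pics/ and viewed, at most 10 in all, crops included, and the job is handed in when it is done.

Besides the shell and the picture viewer there is one more tool, called as name(argument=value, ...), one argument or row to a line, values as JSON. send_rows: Moves the arm, as the interface text tells. Shifts and turns lie within -1 to 1; 1 stands for 500 mm of shift or 30 degrees of turn. Its arguments: {"type":"object","properties":{"motion":{"type":"array"},"grip_force":{"type":"number"}},"required":["motion"]}

```bash
mkdir -p pics; cat > h.py <<'E'
import numpy as np, cv2
from scipy.spatial.transform import Rotation as R
from workcell import env
def grab(n):
    s=env.state(); g=env.grab_frame(n); f=g["frame"]; h=f.shape[0]
    F=h/2/np.tan(np.radians(g["vertical_fov"])/2)
    K=np.array([[F,0,g["cx"]],[0,F,g["cy"]],[0,0,1]])
    if n=="wrist":
        T=np.eye(4);T[:3,:3]=R.from_euler('xyz',s["ee_rot"],degrees=True).as_matrix();T[:3,3]=s["ee_pos"]
        W=np.linalg.inv(T@np.array(g["T_tool_cam"]))
    else:
        W=np.eye(4);W[:3,:3]=cv2.Rodrigues(np.array(g["rvec"],float))[0];W[:3,3]=np.ravel(g["tvec"])
    return f,K,W
def unproj(K,W,uv,z):
    d=W[:3,:3].T@np.linalg.solve(K,[uv[0],uv[1],1]); c=-W[:3,:3].T@W[:3,3]
    return c+d*(z-c[2])/d[2]
def proj(K,W,p):
    p=np.atleast_2d(p); q=(W[:3,:3]@p.T+W[:3,3:4]); q=K@q; return (q[:2]/q[2]).T
def save(n,f): cv2.imwrite(n,cv2.cvtColor(f,cv2.COLOR_RGB2BGR))
E
python3 - <<'E'
from h import *
for n in("side","top","wrist"):
    f,K,W=grab(n); save(f"pics/{n}0.png",f); np.savez(f"{n}0.npz",f=f,K=K,W=W)
    print(n,K[0,0],K[:2,2],-W[:3,:3].T@W[:3,3])
print(env.state())
E
```

```text
side 351.0372344532936 [252.96572541 189.42561886] [286.61775209 566.53948975 806.63236616]
top 403.06269373647285 [257.3558758  185.42494868] [ 419.36711805   36.11643371 1196.42165472]
wrist 286.2389192871229 [256.43020358 191.31276876] [169.27543469 554.19956437 383.49598754]
{'time_s': 0.15, 'qpos': array([ 6.39419993e+01,  1.83426429e+01,  8.96903417e+01, -2.63272759e-03,
        7.20430316e+01, -1.14535811e+00]), 'qvel': array([ 0.00255952,  0.00046376, -0.17906402, -0.03452553, -0.03864978,
       -0.00524955]), 'effort': array([-1.07697886e-04, -4.12775981e+01, -2.32154131e+01,  7.26090465e-02,
        4.33778332e-02, -1.24717726e-04]), 'ee_pos': array([242.05283693, 521.15518007, 213.31932273]), 'ee_rot': array([-1.79923949e+02,  9.83418430e-04,  1.55088171e+02]), 'force': array([0.46432124, 0.27653608, 0.14585248]), 'torque': array([ 0.01091243,  0.04934126, -0.05117673]), 'gripper_force': 0.0, 'gripper_width': 91.39868210271598}
```

View pics/top0.png

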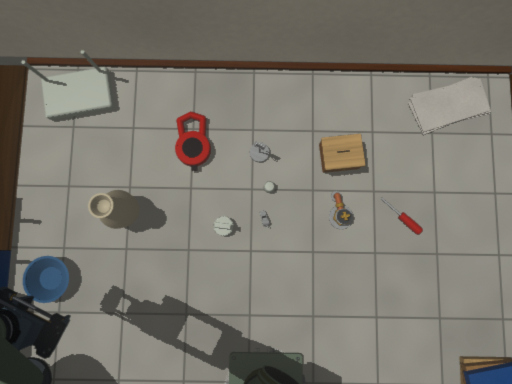

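View pics/side0.png

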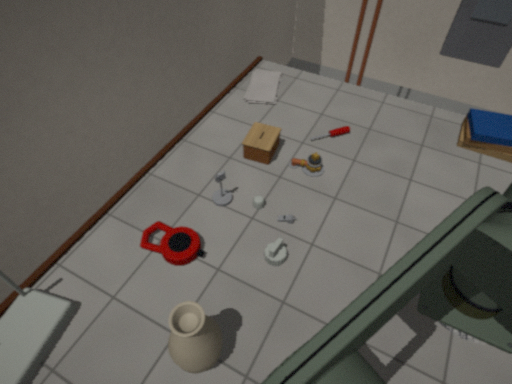

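The top view shows the wheel at about (224,226), its bar running roughly along image x. The valve is at about (343,216), with its pipe going up to (337,197). The whistle is at (265,219) and the cap at (269,187).

```bash
python3 - <<'E'
from h import *
d=np.load("top0.npz");f,K,W=d["f"],d["K"],d["W"]
for n,uv,z in(("wheel",(224,226),28),("valve",(344,216),60),("pipeend",(337,197),14),("whistle",(265,219),10),("cap",(269,187),31),("memo",(260,153),0),("box",(343,153),70),("driver",(402,215),0)):
    print(n,unproj(K,W,uv,z).round(1))
a=cv2.resize(f[202:250,200:248],(400,400),interpolation=cv2.INTER_CUBIC);b=cv2.resize(f[190:238,320:368],(400,400),interpolation=cv2.INTER_CUBIC)
save("pics/crop0.png",np.hstack([a,b]))
E
```

```text
wheel [454.6 125.2  28. ]
valve [ 487.3 -214.6   60. ]
pipeend [ 545.7 -204.8   14. ]
whistle [477.6   6.8  10. ]
cap [569.8  -3.1  31. ]
memo [677.1  24.4   0. ]
box [ 666.2 -211.7   70. ]
driver [ 496.7 -400.5    0. ]
```

View pics/crop0.png

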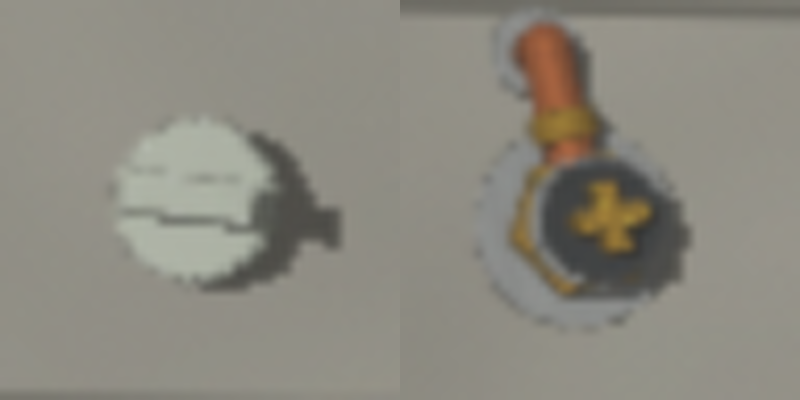

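The crop shows the wheel's bar along about yaw 81°. The valve's cross and pipe are at about yaw 14°. I'll move above the wheel for a close look.

send_rows(
  motion=[
    {"rz": 0.31, "gripper": -1},
    {"rz": 0.31, "gripper": -1},
    {"rz": 0.31, "gripper": -1},
    {"rz": 0.31, "gripper": -1},
    {"rz": 0.31, "gripper": -1},
    {"rz": 0.31, "gripper": -1},
    {"rz": 0.31, "gripper": -1},
    {"rz": 0.3, "gripper": -1},
    {"tx": -0.0714, "ty": 0.0543, "gripper": -1},
    {"tx": -0.0714, "ty": 0.0543, "gripper": -1},
    {"tx": -0.0714, "ty": 0.0543, "gripper": -1},
    {"tx": -0.0714, "ty": 0.0543, "gripper": -1},
  ],
)

```text
invalid input at $.motion[0]: expected keys tx, ty, tz, rx, ry, rz, gripper
```

send_rows(
  motion=[
    {"tx": -0.0714, "ty": 0.0543, "gripper": -1},
    {"tx": -0.0714, "ty": 0.0543, "gripper": -1},
    {"tx": -0.0714, "ty": 0.0543, "gripper": -1},
    {"tx": -0.0714, "ty": 0.0543, "gripper": -1},
    {"tx": -0.0714, "ty": 0.0543, "gripper": -1},
    {"tx": -0.0714, "ty": 0.0543, "gripper": -1},
    {"gripper": -1},
    {"gripper": -1},
  ],
)

```text
invalid input at $.motion[0]: expected keys tx, ty, tz, rx, ry, rz, gripper
```

```bash
python3 - <<'E'
from h import *
f,K,W=grab("wrist"); np.savez("w1.npz",f=f,K=K,W=W)
s=env.state(); print(s["time_s"],s["ee_pos"],s["ee_rot"],s["qpos"])
c=proj(K,W,[454.6,126,40])[0]; print(c)
u,v=c.astype(int); u=np.clip(u,75,437);v=np.clip(v,75,309); print(u,v)
save("pics/w1.png",np.hstack([cv2.resize(f,(384,288)),cv2.resize(f[v-72:v+72,u-72:u+72],(416,416))[:288] if 0 else cv2.resize(f[v-72:v+72,u-72:u+72],(288,288),interpolation=cv2.INTER_CUBIC)]))
E
```

```text
0.2 [242.10654584 521.22580131 213.46303477] [-1.79940125e+02  1.16450649e-03  1.55087518e+02] [ 6.39401990e+01  1.83368059e+01  8.96777767e+01 -2.48414381e-03
  7.20452575e+01 -1.14655161e+00]
[ 87.58154444 395.30425029]
87 309
```

View pics/w1.png

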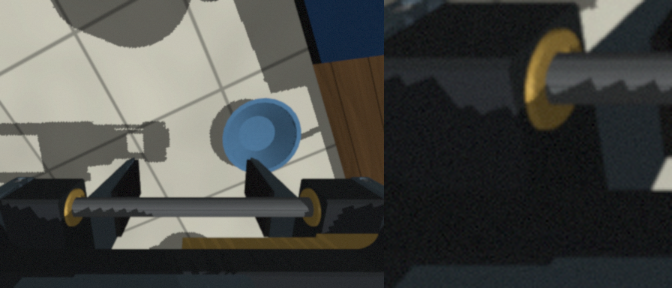

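The calls were refused because every row needs all the keys, so the arm hasn't moved. The picture shows only the bowl and the fingers, with the fingertips near row 165 of the scaled view. I'll resend with full rows.

send_rows(
  motion=[
    {"tx": 0, "ty": 0, "tz": 0, "rx": 0, "ry": 0, "rz": 0.31, "gripper": -1},
    {"tx": 0, "ty": 0, "tz": 0, "rx": 0, "ry": 0, "rz": 0.31, "gripper": -1},
    {"tx": 0, "ty": 0, "tz": 0, "rx": 0, "ry": 0, "rz": 0.31, "gripper": -1},
    {"tx": 0, "ty": 0, "tz": 0, "rx": 0, "ry": 0, "rz": 0.31, "gripper": -1},
    {"tx": 0, "ty": 0, "tz": 0, "rx": 0, "ry": 0, "rz": 0.31, "gripper": -1},
    {"tx": 0, "ty": 0, "tz": 0, "rx": 0, "ry": 0, "rz": 0.31, "gripper": -1},
    {"tx": 0, "ty": 0, "tz": 0, "rx": 0, "ry": 0, "rz": 0.31, "gripper": -1},
    {"tx": 0, "ty": 0, "tz": 0, "rx": 0, "ry": 0, "rz": 0.3, "gripper": -1},
    {"tx": -0.0714, "ty": 0.0543, "tz": 0, "rx": 0, "ry": 0, "rz": 0, "gripper": -1},
    {"tx": -0.0714, "ty": 0.0543, "tz": 0, "rx": 0, "ry": 0, "rz": 0, "gripper": -1},
    {"tx": -0.0714, "ty": 0.0543, "tz": 0, "rx": 0, "ry": 0, "rz": 0, "gripper": -1},
    {"tx": -0.0714, "ty": 0.0543, "tz": 0, "rx": 0, "ry": 0, "rz": 0, "gripper": -1},
  ],
)

```text
time_s: 1.7
ee_pos: [327.5, 362.1, 213.9]
ee_rot: [180.0, 0.0, 81.0]
force: [0.2, -0.4, 0.4]
gripper_width: 91.2
gripper_force: 0.0
```

send_rows(
  motion=[
    {"tx": -0.0714, "ty": 0.0543, "tz": 0, "rx": 0, "ry": 0, "rz": 0, "gripper": -1},
    {"tx": -0.0714, "ty": 0.0543, "tz": 0, "rx": 0, "ry": 0, "rz": 0, "gripper": -1},
    {"tx": -0.0714, "ty": 0.0543, "tz": 0, "rx": 0, "ry": 0, "rz": 0, "gripper": -1},
    {"tx": -0.0714, "ty": 0.0543, "tz": 0, "rx": 0, "ry": 0, "rz": 0, "gripper": -1},
    {"tx": -0.0714, "ty": 0.0543, "tz": 0, "rx": 0, "ry": 0, "rz": 0, "gripper": -1},
    {"tx": -0.0714, "ty": 0.0543, "tz": 0, "rx": 0, "ry": 0, "rz": 0, "gripper": -1},
    {"tx": 0, "ty": 0, "tz": 0, "rx": 0, "ry": 0, "rz": 0, "gripper": -1},
  ],
)

```text
time_s: 2.58
ee_pos: [455.3, 124.3, 213.8]
ee_rot: [180.0, 0.0, 80.7]
force: [-1.0, -0.1, 0.7]
gripper_width: 91.4
gripper_force: 0.0
```

```bash
python3 - <<'E'
from h import *
f,K,W=grab("wrist"); np.savez("w1.npz",f=f,K=K,W=W)
s=env.state(); print(s["time_s"],s["ee_pos"],s["ee_rot"],s["qpos"])
c=proj(K,W,[454.6,126,40])[0]; print(c)
u,v=c.astype(int); u=np.clip(u,72,440);v=np.clip(v,72,312); print(u,v)
save("pics/w1b.png",np.hstack([cv2.resize(f,(400,300)),cv2.resize(f[v-60:v+60,u-80:u+80],(400,300),interpolation=cv2.INTER_CUBIC)]))
E
```

```text
2.625 [454.5764319  125.62176164 213.75318905] [-1.79960852e+02 -1.75661539e-02  8.08255148e+01] [1.40283546e+01 8.99145048e+00 1.02377785e+02 3.38931340e-02
 6.86598285e+01 2.31904920e+01]
[255.70174773 172.46722386]
255 172
```

View pics/w1b.png

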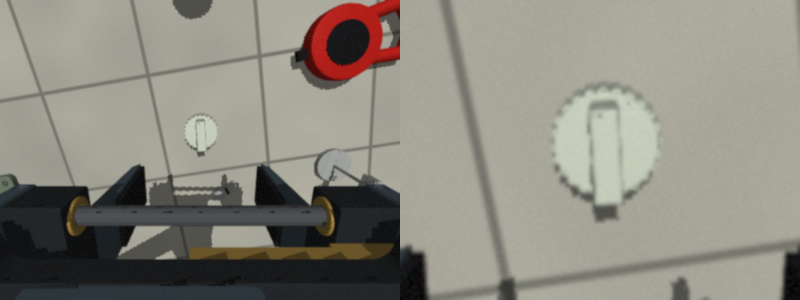

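In the wheel close-up, the skirt circle is centred at about crop (206,140) and the bar runs from (204,108) to (209,205). I'll fit a model overlay to get the pose.

```bash
cat >> h.py <<'E'
def model(x,y,yaw):
    t=np.linspace(0,2*np.pi,60); out=[]
    for z in (0,28): out.append(np.c_[29*np.cos(t),29*np.sin(t),0*t+z])
    b=np.array([[23,7],[-23,7],[-23,-7],[23,-7],[23,7]],float)
    for z in(28,60): out.append(np.c_[b,[z]*5])
    Rz=R.from_euler('z',yaw,degrees=True).as_matrix()
    return [o@Rz.T+[x,y,0] for o in out]
def overlay(f,K,W,curves,u0,v0,w,h,s):
    im=cv2.resize(f[v0:v0+h,u0:u0+w],(w*s,h*s),interpolation=cv2.INTER_CUBIC)
    for i,c in enumerate(curves):
        p=((proj(K,W,c)-[u0,v0]+.5)*s).round().astype(int); cv2.polylines(im,[p.reshape(-1,1,2)],False,[(0,0,255),(255,0,0),(0,200,0),(255,0,255)][i%4],1)
    return im
E
python3 - <<'E'
from h import *
d=np.load("w1.npz");f,K,W=d["f"],d["K"],d["W"]
q=lambda u,v:(u/2.5+175,v/2.5+112)
a=unproj(K,W,q(204,108),60);b=unproj(K,W,q(209.5,205),60);c=unproj(K,W,q(206,140),28)
yaw=np.degrees(np.arctan2(*(a-b)[1::-1]));print(a,b,np.linalg.norm(a-b),(a+b)/2,yaw,c)
x,y=((a+b)/2)[:2]
im=overlay(f,K,W,[],215,130,80,90,5)
im2=overlay(f,K,W,model(x,y,yaw),215,130,80,90,5)
save("pics/ov1.png",np.hstack([im,im2]))
E
```

```text
[459.60863364 150.12872832  60.        ] [454.81710245 104.12233217  60.        ] 46.25524031929522 [457.21286805 127.12553024  60.        ] 84.05412471689199 [457.18556021 128.70128018  28.        ]
```

View pics/ov1.png

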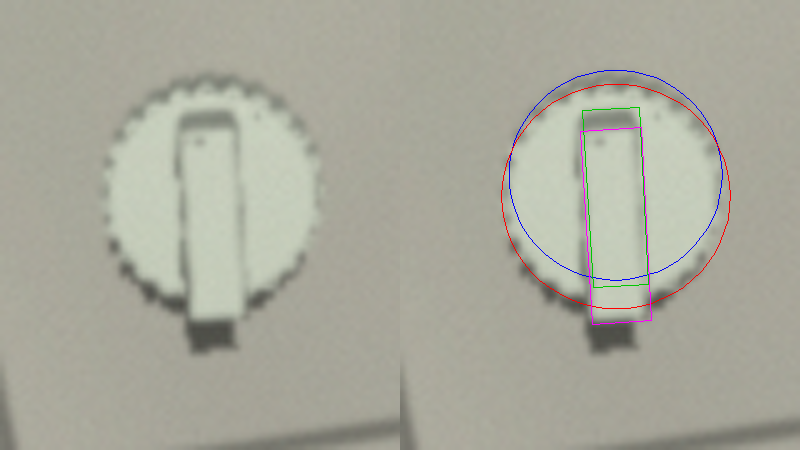

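The overlay fits, with small corrections: wheel at (456.3, 127.1), bar yaw about 83°. Descending to grip.

send_rows(
  motion=[
    {"tx": 0.0035, "ty": 0.003, "tz": 0.06, "rx": 0, "ry": 0, "rz": -0.08, "gripper": -1},
    {"tx": 0, "ty": 0, "tz": 0.08, "rx": 0, "ry": 0, "rz": 0, "gripper": -0.6},
    {"tx": 0, "ty": 0, "tz": 0.08, "rx": 0, "ry": 0, "rz": 0, "gripper": -0.4},
    {"tx": 0, "ty": 0, "tz": 0.08, "rx": 0, "ry": 0, "rz": 0, "gripper": -0.2},
    {"tx": 0, "ty": 0, "tz": 0.044, "rx": 0, "ry": 0, "rz": 0, "gripper": 0},
    {"tx": 0, "ty": 0, "tz": 0.02, "rx": 0, "ry": 0, "rz": 0, "gripper": 0},
    {"tx": 0, "ty": 0, "tz": 0, "rx": 0, "ry": 0, "rz": 0, "gripper": 0},
  ],
)

```text
time_s: 3.5
ee_pos: [455.9, 128.6, 31.9]
ee_rot: [-180.0, -0.0, 83.4]
force: [0.3, -0.1, 0.3]
gripper_width: 45.6
gripper_force: 0.0
```

send_rows(
  motion=[
    {"tx": 0, "ty": 0, "tz": 0, "rx": 0, "ry": 0, "rz": 0, "gripper": 1},
    {"tx": 0, "ty": 0, "tz": 0, "rx": 0, "ry": 0, "rz": 0, "gripper": 1},
    {"tx": 0, "ty": 0, "tz": 0, "rx": 0, "ry": 0, "rz": 0, "gripper": 1},
    {"tx": 0, "ty": 0, "tz": 0, "rx": 0, "ry": 0, "rz": 0, "gripper": 1},
    {"tx": 0, "ty": 0, "tz": 0, "rx": 0, "ry": 0, "rz": 0, "gripper": 1},
    {"tx": 0, "ty": 0, "tz": 0, "rx": 0, "ry": 0, "rz": 0, "gripper": 1},
  ],
  grip_force=40,
)

```text
time_s: 4.25
ee_pos: [456.5, 127.9, 32.4]
ee_rot: [180.0, -0.0, 83.4]
force: [-0.3, -1.0, 5.3]
gripper_width: 14.2
gripper_force: 40.0
```

send_rows(
  motion=[
    {"tx": 0, "ty": 0, "tz": -0.06, "rx": 0, "ry": 0, "rz": 0, "gripper": 1},
    {"tx": 0, "ty": 0, "tz": -0.08, "rx": 0, "ry": 0, "rz": -0.23, "gripper": 1},
    {"tx": 0, "ty": 0, "tz": -0.08, "rx": 0, "ry": 0, "rz": -0.23, "gripper": 1},
    {"tx": 0, "ty": 0, "tz": -0.06, "rx": 0, "ry": 0, "rz": -0.23, "gripper": 1},
    {"tx": -0.06, "ty": -0.0083, "tz": 0, "rx": 0, "ry": 0, "rz": 0, "gripper": 1},
    {"tx": -0.0855, "ty": -0.0119, "tz": 0, "rx": 0, "ry": 0, "rz": 0, "gripper": 1},
    {"tx": -0.0855, "ty": -0.0119, "tz": 0, "rx": 0, "ry": 0, "rz": 0, "gripper": 1},
    {"tx": -0.0855, "ty": -0.0119, "tz": 0, "rx": 0, "ry": 0, "rz": 0, "gripper": 1},
    {"tx": -0.0855, "ty": -0.0119, "tz": 0, "rx": 0, "ry": 0, "rz": 0, "gripper": 1},
    {"tx": -0.0855, "ty": -0.0119, "tz": 0, "rx": 0, "ry": 0, "rz": 0, "gripper": 1},
  ],
)

```text
time_s: 5.5
ee_pos: [482.3, -118.1, 171.4]
ee_rot: [-180.0, -0.0, 104.1]
force: [-0.1, 0.2, -1.2]
gripper_width: 13.7
gripper_force: 40.0
```

send_rows(
  motion=[
    {"tx": -0.0855, "ty": -0.0119, "tz": 0, "rx": 0, "ry": 0, "rz": 0, "gripper": 1},
    {"tx": -0.0855, "ty": -0.0119, "tz": 0, "rx": 0, "ry": 0, "rz": 0, "gripper": 1},
    {"tx": -0.0855, "ty": -0.0119, "tz": 0, "rx": 0, "ry": 0, "rz": 0, "gripper": 1},
    {"tx": -0.026, "ty": -0.0036, "tz": 0, "rx": 0, "ry": 0, "rz": 0, "gripper": 1},
    {"tx": 0, "ty": 0, "tz": 0, "rx": 0, "ry": 0, "rz": 0, "gripper": 1},
    {"tx": 0, "ty": 0, "tz": 0, "rx": 0, "ry": 0, "rz": 0, "gripper": 1},
  ],
)

```text
time_s: 6.25
ee_pos: [497.7, -257.2, 171.7]
ee_rot: [-180.0, -0.1, 104.1]
force: [-0.9, 0.2, 0.1]
gripper_width: 14.1
gripper_force: 40.0
```

```bash
python3 - <<'E'
from h import *
f,K,W=grab("wrist"); np.savez("w2.npz",f=f,K=K,W=W)
s=env.state(); print(s["time_s"],s["ee_pos"],s["ee_rot"],s["force"],s["gripper_width"])
c=proj(K,W,[487.3,-214.6,62])[0]; print(c)
u,v=np.clip(c.astype(int),[40,50],[470,333]); print(u-40,v-50)
im=np.hstack([cv2.resize(f,(400,300)),cv2.resize(f[v-50:v+50,u-40:u+40],(400,500),interpolation=cv2.INTER_CUBIC)[:300] if 0 else np.zeros((300,0,3),np.uint8)])
A=np.zeros((500,800,3),np.uint8);A[:300,:400]=im;A[:,400:]=cv2.resize(f[v-50:v+50,u-40:u+40],(400,500),interpolation=cv2.INTER_CUBIC)
save("pics/w2.png",A)
E
```

```text
6.3 [ 497.75689409 -257.12864771  171.84220185] [-1.79985192e+02 -5.68426629e-02  1.04158663e+02] [ 0.13551204 -0.03901097 -0.6946271 ] 13.778441970727124
[257.48317411 144.91138668]
217 94
```

View pics/w2.png

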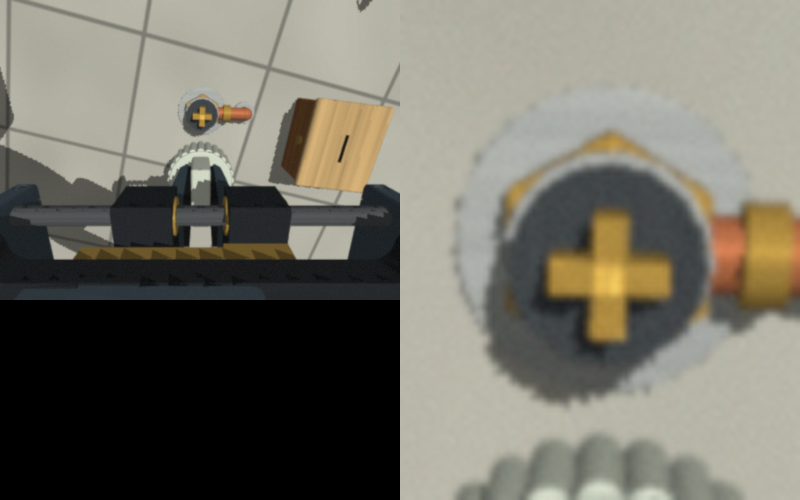

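The cross is clear, centred at about full-frame pixel (259,149), with splines within about 2° of the image axes and the pipe to the right. The held wheel is below it. I'll fit both poses.

```bash
cat > fit.py <<'E'
from h import *
from scipy.optimize import minimize
import sys
d=np.load(sys.argv[1]);f,K,W=d["f"],d["K"],d["W"]
hsv=cv2.cvtColor(f,cv2.COLOR_RGB2HSV)
S=8
c=proj(K,W,[487.3,-214.6,62])[0]; u0,v0=int(c[0])-22,int(c[1])-22
sub=cv2.resize(f[v0:v0+44,u0:u0+44],None,fx=S,fy=S,interpolation=cv2.INTER_CUBIC).astype(float)
m=((sub[...,0]-sub[...,2])>45).astype(np.uint8)
n,l,st,ce=cv2.connectedComponentsWithStats(m); i=l[tuple(np.argwhere(m)[np.argmin(((np.argwhere(m)-[22*S+20,22*S+8])**2).sum(1))])]
m=(l==i).astype(np.uint8)
def sil(p):
    x,y,yaw=p; im=np.zeros_like(m)
    for k in(0,90):
        Rz=R.from_euler('z',yaw+k,degrees=True).as_matrix()
        b=np.array([[sx*12,sy*3.5,z] for sx in(1,-1) for sy in(1,-1) for z in(46,62)])@Rz.T+[x,y,0]
        q=((proj(K,W,b)-[u0,v0]+.5)*S)
        cv2.fillConvexPoly(im,cv2.convexHull((q*16).round().astype(np.int32)),1,shift=4)
    return im
cost=lambda p:1-(sil(p)&m).sum()/(sil(p)|m).sum()
best=min((minimize(cost,[x,y,yaw],method="Nelder-Mead",options=dict(initial_simplex=np.array([[x,y,yaw],[x+3,y,yaw],[x,y+3,yaw],[x,y,yaw+5]]))) for x in(484,488) for y in(-216,-212) for yaw in(8,14,18)),key=lambda r:r.fun)
print("spindle",best.x.round(2),"cost",round(best.fun,3))
im=sub.clip(0,255).astype(np.uint8)
for mm,cl in((m,(0,0,255)),(sil(best.x),(255,0,0))): cv2.drawContours(im,cv2.findContours(mm,0,2)[0],-1,cl,1)
E
cat > a.py <<'E'
exec(open("fit.py").read())
T=np.array([497.75,-257.13,171.8]);yaw=104.15
t=np.array([np.cos(np.radians(yaw)),np.sin(np.radians(yaw))])
o=T[:2]-0.8*t
cur=[c+[0,0,171.8-32.4] for c in model(*o,yaw)]
im2=overlay(f,K,W,cur,205,165,110,90,4)
A=np.zeros((360,800,3),np.uint8);A[:352,:352]=im;A[:360,355:355+440]=im2
save("pics/fit2.png",A)
E
python3 a.py w2.npz
```

```text
spindle [ 489.18 -218.87   12.56] cost 0.052
```

View pics/fit2.png

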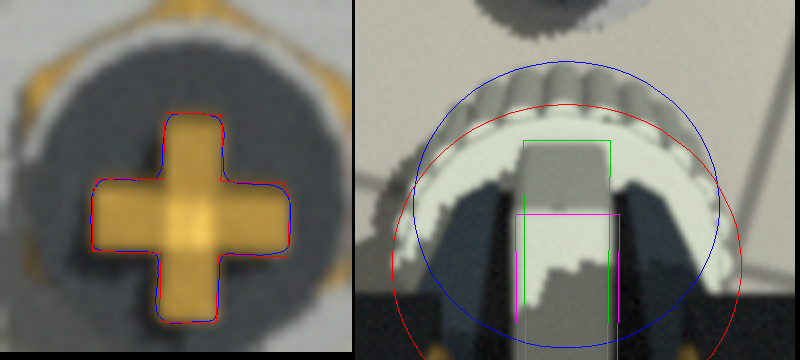

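Both overlays match. The spindle is at (489.2, -218.9) with yaw 12.6°, and the wheel's offset in the hand is about -0.6 mm along tool x. I'll align, then descend to just above the spindle.

send_rows(
  motion=[
    {"tx": 0.0396, "ty": 0.001, "tz": 0, "rx": 0, "ry": 0, "rz": 0, "gripper": 1},
    {"tx": 0.04, "ty": 0.0011, "tz": 0.03, "rx": 0, "ry": 0, "rz": 0, "gripper": 1},
    {"tx": 0, "ty": 0, "tz": 0.06, "rx": 0, "ry": 0, "rz": 0.053, "gripper": 1},
    {"tx": 0, "ty": 0, "tz": 0.044, "rx": 0, "ry": 0, "rz": 0, "gripper": 1},
    {"tx": 0, "ty": 0, "tz": 0.014, "rx": 0, "ry": 0, "rz": 0, "gripper": 1},
    {"tx": 0, "ty": 0, "tz": 0, "rx": 0, "ry": 0, "rz": 0, "gripper": 1},
    {"tx": 0, "ty": 0, "tz": 0, "rx": 0, "ry": 0, "rz": 0, "gripper": 1},
  ],
)

```text
time_s: 7.18
ee_pos: [490.0, -219.7, 99.0]
ee_rot: [179.9, 0.1, 102.5]
force: [0.5, -0.0, -0.7]
gripper_width: 13.8
gripper_force: 40.0
```

send_rows(
  motion=[
    {"tx": 0, "ty": 0, "tz": 0.004, "rx": 0, "ry": 0, "rz": 0, "gripper": 1},
    {"tx": 0, "ty": 0, "tz": 0.004, "rx": 0, "ry": 0, "rz": 0, "gripper": 1},
    {"tx": 0, "ty": 0, "tz": 0.004, "rx": 0, "ry": 0, "rz": 0, "gripper": 1},
    {"tx": 0, "ty": 0, "tz": 0, "rx": 0, "ry": 0, "rz": 0, "gripper": 1},
  ],
)

```text
time_s: 7.68
ee_pos: [489.6, -220.0, 93.9]
ee_rot: [179.9, 0.0, 102.5]
force: [-3.0, 1.1, 12.2]
gripper_width: 13.9
gripper_force: 40.0
```

Contact came at 12 N on the spindle top, so it isn't meshed. The measured pose also looks about 1.5 mm short in y. I'll back off a little and average the pose readings.

send_rows(
  motion=[
    {"tx": 0, "ty": 0, "tz": -0.006, "rx": 0, "ry": 0, "rz": 0, "gripper": 1},
    {"tx": 0, "ty": 0, "tz": 0, "rx": 0, "ry": 0, "rz": 0, "gripper": 1},
  ],
)

```text
time_s: 7.92
ee_pos: [489.4, -219.8, 95.0]
ee_rot: [180.0, 0.0, 102.5]
force: [0.2, 0.0, -0.3]
gripper_width: 13.7
gripper_force: 40.0
```

```bash
python3 - <<'E'
from h import *
P=[]
for i in range(10):
    f,K,W=grab("wrist"); s=env.state(); P.append(np.r_[s["ee_pos"],s["ee_rot"],s["force"]])
P=np.array(P);P[:,3]%=360;print(P.mean(0).round(2),P.std(0).round(2),s["time_s"])
np.savez("w3.npz",f=f,K=K,W=W)
yaw=102.5;t=np.array([np.cos(np.radians(yaw)),np.sin(np.radians(yaw))]);m=P.mean(0)
o=m[:2]-0.6*t
cur=[c+[0,0,m[2]-32.4] for c in model(*o,yaw)]
A=np.zeros((360,800,3),np.uint8);A[:300,:360]=cv2.resize(f,(360,300));A[:,360:]=overlay(f,K,W,cur[:2],205,165,110,90,4)
save("pics/w3.png",A)
E
```

```text
[ 4.8919e+02 -2.1966e+02  9.4650e+01  1.8002e+02 -2.0000e-02  1.0250e+02
  4.0000e-02  1.7000e-01 -7.2000e-01] [0.06 0.03 0.1  0.01 0.01 0.   0.34 0.53 0.71] 8.425
```

View pics/w3.png

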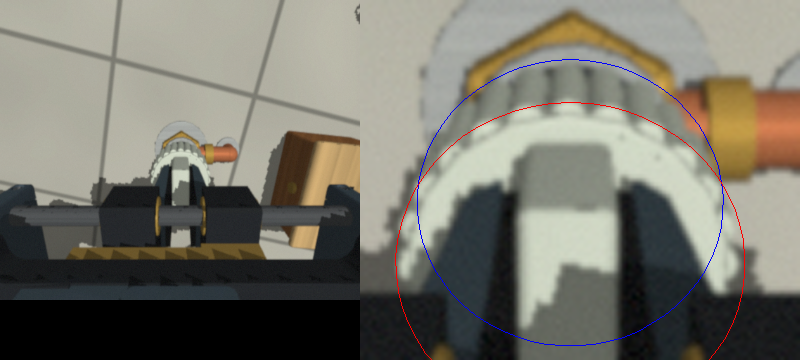

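The settled pose is (489.2, -219.7), about 1.4 mm short along tool x. I'll correct that and probe again.

send_rows(
  motion=[
    {"tx": 0.0027, "ty": 0.0003, "tz": -0.002, "rx": 0, "ry": 0, "rz": 0, "gripper": 1},
    {"tx": 0, "ty": 0, "tz": 0, "rx": 0, "ry": 0, "rz": 0, "gripper": 1},
    {"tx": 0, "ty": 0, "tz": 0, "rx": 0, "ry": 0, "rz": 0, "gripper": 1},
  ],
)

```text
time_s: 8.8
ee_pos: [489.2, -218.3, 95.9]
ee_rot: [180.0, -0.0, 102.5]
force: [0.8, 0.2, -1.0]
gripper_width: 14.0
gripper_force: 40.0
```

send_rows(
  motion=[
    {"tx": 0, "ty": 0, "tz": 0.004, "rx": 0, "ry": 0, "rz": 0, "gripper": 1},
    {"tx": 0, "ty": 0, "tz": 0.004, "rx": 0, "ry": 0, "rz": 0, "gripper": 1},
    {"tx": 0, "ty": 0, "tz": 0, "rx": 0, "ry": 0, "rz": 0, "gripper": 1},
  ],
)

```text
time_s: 9.18
ee_pos: [489.0, -218.3, 91.6]
ee_rot: [-180.0, -0.0, 102.5]
force: [-0.5, -0.5, -1.1]
gripper_width: 13.6
gripper_force: 40.0
```

No force at 91.6, so it has passed the spindle top and meshed. Continuing down: I expect the collar at TCP of about 78 and home at about 72.

send_rows(
  motion=[
    {"tx": 0, "ty": 0, "tz": 0.004, "rx": 0, "ry": 0, "rz": 0, "gripper": 1},
    {"tx": 0, "ty": 0, "tz": 0.004, "rx": 0, "ry": 0, "rz": 0, "gripper": 1},
    {"tx": 0, "ty": 0, "tz": 0.004, "rx": 0, "ry": 0, "rz": 0, "gripper": 1},
    {"tx": 0, "ty": 0, "tz": 0.004, "rx": 0, "ry": 0, "rz": 0, "gripper": 1},
    {"tx": 0, "ty": 0, "tz": 0.004, "rx": 0, "ry": 0, "rz": 0, "gripper": 1},
    {"tx": 0, "ty": 0, "tz": 0, "rx": 0, "ry": 0, "rz": 0, "gripper": 1},
  ],
)

```text
time_s: 9.93
ee_pos: [489.0, -218.3, 81.7]
ee_rot: [-180.0, -0.0, 102.5]
force: [-0.7, 0.3, 0.0]
gripper_width: 13.8
gripper_force: 40.0
```

send_rows(
  motion=[
    {"tx": 0, "ty": 0, "tz": 0.004, "rx": 0, "ry": 0, "rz": 0, "gripper": 1},
    {"tx": 0, "ty": 0, "tz": 0.004, "rx": 0, "ry": 0, "rz": 0, "gripper": 1},
    {"tx": 0, "ty": 0, "tz": 0.004, "rx": 0, "ry": 0, "rz": 0, "gripper": 1},
    {"tx": 0, "ty": 0, "tz": 0, "rx": 0, "ry": 0, "rz": 0, "gripper": 1},
  ],
  grip_force=55,
)

```text
time_s: 10.42
ee_pos: [489.2, -218.4, 76.4]
ee_rot: [180.0, 0.0, 102.5]
force: [-2.4, 1.0, 5.6]
gripper_width: 13.7
gripper_force: 55.0
```

The collar's spring is engaging at 5.6 N. Continuing to the hard stop.

send_rows(
  motion=[
    {"tx": 0, "ty": 0, "tz": 0.004, "rx": 0, "ry": 0, "rz": 0, "gripper": 1},
    {"tx": 0, "ty": 0, "tz": 0.004, "rx": 0, "ry": 0, "rz": 0, "gripper": 1},
    {"tx": 0, "ty": 0, "tz": 0, "rx": 0, "ry": 0, "rz": 0, "gripper": 1},
    {"tx": 0, "ty": 0, "tz": 0, "rx": 0, "ry": 0, "rz": 0, "gripper": 1},
  ],
)

```text
time_s: 10.92
ee_pos: [489.2, -218.4, 73.0]
ee_rot: [180.0, 0.0, 102.5]
force: [-2.5, 1.1, 9.6]
gripper_width: 13.7
gripper_force: 55.0
```

send_rows(
  motion=[
    {"tx": 0, "ty": 0, "tz": 0.003, "rx": 0, "ry": 0, "rz": 0, "gripper": 1},
    {"tx": 0, "ty": 0, "tz": 0, "rx": 0, "ry": 0, "rz": 0, "gripper": 1},
    {"tx": 0, "ty": 0, "tz": 0, "rx": 0, "ry": 0, "rz": 0, "gripper": 1},
  ],
)

```text
time_s: 11.3
ee_pos: [489.3, -218.4, 72.4]
ee_rot: [180.0, 0.0, 102.5]
force: [-3.1, 2.0, 14.6]
gripper_width: 13.8
gripper_force: 55.0
```

The force now rises sharply with little travel, which suggests the hard stop. One more press to confirm and hold.

send_rows(
  motion=[
    {"tx": 0, "ty": 0, "tz": 0.003, "rx": 0, "ry": 0, "rz": 0, "gripper": 1},
    {"tx": 0, "ty": 0, "tz": 0, "rx": 0, "ry": 0, "rz": 0, "gripper": 1},
    {"tx": 0, "ty": 0, "tz": 0, "rx": 0, "ry": 0, "rz": 0, "gripper": 1},
    {"tx": 0, "ty": 0, "tz": 0, "rx": 0, "ry": 0, "rz": 0, "gripper": 1},
  ],
)

```text
time_s: 11.8
ee_pos: [489.3, -218.4, 72.3]
ee_rot: [179.9, 0.1, 102.5]
force: [-6.0, 2.4, 23.7]
gripper_width: 13.8
gripper_force: 55.0
```

```bash
python3 - <<'E'
from h import *
P=[]
for i in range(6):
    f,K,W=grab("wrist"); s=env.state(); P.append(np.r_[s["ee_pos"],s["force"]])
print(np.mean(P,0).round(2),s["gripper_width"])
f2,_,_=grab("top")
A=np.zeros((400,800,3),np.uint8);A[:,:400]=cv2.resize(f[100:228,190:318],(400,400));A[:,400:]=cv2.resize(f2[120:248,230:358],(400,400))
save("pics/fin.png",A)
E
```

```text
[ 489.28 -218.42   72.32   -6.51    2.71   23.61] 13.7061568096448
```

View pics/fin.png

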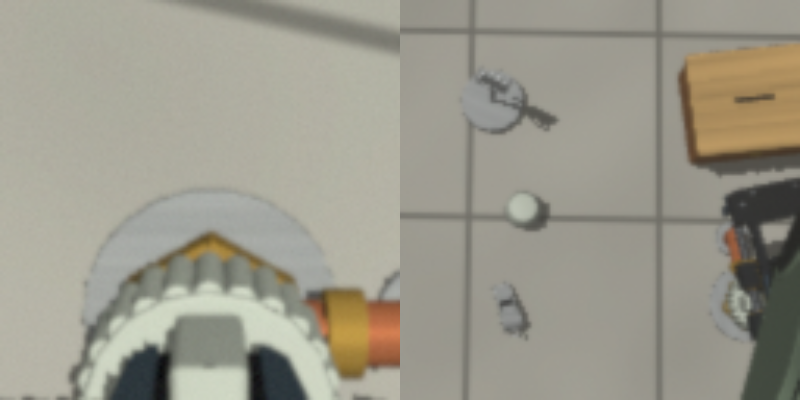

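The wheel sits down over the collar, and the memo holder, cap, whistle and box look undisturbed. The TCP stays at 72.3 with 24 N pressing, which matches the hard stop (40 + 32.4 mm).

```bash
python3 -c "
from workcell import env
print(env.job_done())"
```

```text
the job is handed in; nothing more can be done
None
```

The handwheel is meshed on the spindle and fully home against the spring collar; the arm is still gripping it at 55 N and pressing down at about 24 N, the bystanders in the last pictures (memo holder, valve cap, whistle, coin box) were still in place, and the job is handed in.

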